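Third hand at the goldsmith's peg: catch drawer out, tube clamped and held

TASK

I am about to saw this thin silver tube. Pull the catch drawer of the bench block out until its front stands clear past the tip of the wooden bench peg, so that the filings will fall into it; then press the red thumb pad of the tube jig down with about 10 N, so that the rubber foot grips the tube without crushing it, and keep it pressed: finish while you are still holding it down. Do not shift the tube, and leave the jar, the bottle, the bur block and the saw frame where they are.

Things in the scene. Friction and masses are not known exactly. Their poses are not given: they have to be found in the camera images.
- bench: Goldsmith's bench block of dark wood, fixed on the work surface: 260 deep (its x) x 400 wide (its y) x 100 mm high, origin at the centre of its underside. Its -x side is its front, which looks roughly towards the robot. A light wooden bench peg, 70 wide and 18 thick with a V-cut tip, juts out of the middle of the front edge, level with the top; its tip lies 229 mm from the origin along -x. The catch drawer is below the peg.
- drawer (a joint): Catch drawer of the bench block, 394 mm wide: how far it is out, in m, 0 = shut, 0.16 = as far as it goes. It slides along the bench's -x and stays where it is left (friction about 1.5 N). It may start up to 0.03 open. Its front face lies 145 mm from the bench's origin when shut, so it is level with the tip of the peg at 0.084 and clear of it from 0.09 on.
- handle_left (a point): Centre of the left (bench +y) brass bar handle of the drawer: a level bar, 10 mm thick and 90 mm long, along the bench's y, 60 mm above the work surface, 38 mm (centre of bar) in front of the drawer's front face, 40 mm below the bench top and 130 mm to the left of the peg's middle. Moves with the drawer.
- handle_right (a point): Centre of the right (bench -y) handle of the drawer, the same, 130 mm to the right of the peg's middle. Either handle will do.
- jig: Steel tube-cutting jig, fixed on top of the peg: base 150 x 32 mm, origin on the centre line of its underside (100 mm above the work surface), 85 mm from its -x end; its x lies along the tube and the channel, the -x end over the V of the peg, with a slotted saw guide 75 mm from the origin and a brass length stop. The lever's hinge lies at x +45, height 34 mm in this frame; the steel pivot cheeks there are 42 mm high. All of it, lever included, counts as the jig.
- lever_pad (a point): Centre of the upper face of the red thumb pad (32 x 28 mm) at the free end of the jig's lever, 78 mm from the hinge towards jig -x. Free, it stands about 153 mm above the work surface, its face tipped up 0.16 rad at the jig's -x end; it is level when rightly pressed. It moves down as it is pressed.
- lever (a joint): Angle of the jig's thumb lever, rad: 0 = free (sprung up), grows as the pad is pressed down, 0.26 at the end stop. A spring returns it as soon as it is let go. Pushing the pad down takes 2 to 3 N up to about 0.10 (8 mm of pad travel), where the foot meets the tube, then jumps by about 1.5 N and rises by 1.2 to 1.5 N per mm of pad travel: 10 N at about 0.16 (12 mm of travel), which is right; about 6 N at 0.125, 14 N at 0.185, over 20 N at the stop.
- foot: Sprung rubber foot (12 mm across) under the lever, 52 mm from the hinge, which presses down on the tube. With 10 N on the pad it presses the tube with about 11 N.
- tube: Loose thin-walled silver tube, 8 mm in diameter and 180 mm long along its x, origin at its centre. It lies in the jig's V channel under the lever, already set against the length stop; its axis is about 15 mm above the peg.
- jar: Squat white plastic jar, 50 mm across, 40 mm high, on the left or right of the bench top (origin under its centre). A bystander.
- bottle: Small amber bottle, 46 mm across, 100 mm high, on the left or right of the bench top (origin under its centre). A bystander.
- bur_block: Wooden block with burs stuck in it, 60 x 90 x 40 mm and about 70 mm high with the burs, on the bench top in the middle, behind the jig (origin under its centre). A bystander.
- saw_frame: Piercing saw lying flat on the work surface to the right of the bench block, about 250 x 85 mm, 27 mm high (origin on its blade line). A bystander.
Things that resemble listed ones, but are neither listed nor needed, are in the scene too. Of the things like the tube, leave any that is blue, orange or yellow; of the rest the smaller one is meant.

How it is judged:
On the way, in this order (a step that is already met when the one before it is completed fails the run):
1. the catch drawer stands out past the tip of the peg (value of joint drawer above 0.09 m), for 0.2 s.
2. the foot holds the tube with 5 to 17 N while the robot presses the jig's lever (contact force between foot and tube between 5 and 17 N and contact force between the fingers and jig above 3 N), for 0.5 s.
At the end, for the whole second after the job is handed in: The drawer is out by more than 0.09 m (its front past the tip of the peg), the fingers keep pressing the lever (over 3 N) so that the foot presses the tube with 5 to 17 N (about 6 to 14 N on the pad), the lever is still, and the tube is within 6 mm of where it lay (all of step 2 and value of joint drawer above 0.09 m and distance of tube from where it was at the start of the episode below 0.006 m and velocity of joint lever between -0.05 and 0.05 rad/s); the arm keeps its last pose, push and grip.
It fails at once if the tube is crushed: the foot presses it with more than 22 N (contact force between foot and tube above 22 N).
It fails at once if the tube is shifted by more than 6 mm (distance of tube from where it was at the start of the episode above 0.006 m).
It fails at once if a bystander is moved by more than 15 mm (distance of any of jar, bottle, bur_block, saw_frame from where it was at the start of the episode above 0.015 m).
It also fails if it takes over 42 s, if anything falls off the work surface, if the arm or the gripper's body presses on something with over 40 N, if the wrist force passes 120 N, or if a joint passes its speed limit or range.

ROBOT

A 6-joint arm with a two-finger parallel gripper is mounted at the origin on the work surface. World frame = base frame: x ahead of the robot, y to its left, z up, the work surface at z = 0. Lengths are in m, angles in rad, forces in N, time in s.
With the tool pointing down it reaches from about 0.375 to 0.925 m from the base axis. Payload 5.7 kg.
Tool frame: the origin (TCP) lies on the centre line of the jaws, within the pads' length; the fingertips stand 17 mm ahead of it and the grasp point (between the pads) lies 2 mm behind it (r.finger_overhang is the z of the fingertips in the tool frame, in m); z points along the fingers, y is the line along which they close (so a half turn about z gives the same grasp; the last joint's range is limited). The gripper opens to 88 mm and grips with 3 to 60 N. Pads are 20 mm wide; open, the fingers measure 115 mm over their backs; the gripper's body (75 mm by 178 mm) begins 61 mm behind the grasp point.
Start: joints at [1.121, 0.359, 1.51, -0, 1.272, -0.115], TCP at [0.197, 0.567, 0.24] pointing down, gripper open.
Joint ranges: [-2.97, 2.97], [-1.01, 2.36], [0.21, 2.38], [-0.96, 4.11], [0.2, 2.71], [-2.98, 2.98]. Speed limits (rad/s): [2.39, 2.39, 3.14, 3.14, 3.14, 3.14].

INTERFACE

Orientations are given as a rotation vector (axis times angle).
In Python, from rig import r gives the robot as it stands. The module is installed in compiled form; this text tells all that it offers.
- The arm moves only by the tool servo_tool, never from a script. Its argument "increments" is a list of rows, each an object with "jaw": the closure, from -1 (fully open) to 1 (shut); "translation": the shift along the tool's x, y, z in mm, a list of three; "yaw": the turn about the tool's z in degrees. In form: [{"jaw": jaw, "translation": [x, y, z], "yaw": yaw}, ...]. A call has 1 to 5 rows; each row is the pose to reach, as a shift and turn from the pose commanded when the call began, along the tool's axes at that moment; what a row does not reach only later rows make up. A row lasts 1/8 s, in which the tool goes at most 62.5 mm and 10.7 degrees, less where a joint would pass 70% of its speed; a pose out of reach is approached as far as the arm can. A call with a gripper value outside its range is refused whole. The fingers move at their own pace and stop on an object; the grip force is fixed at half the most. Time passes only in rows, so rows that repeat a pose let the fingers close. It gives the time, the measured TCP pose, the force, the opening and the grip force at its end, in the units of the state.
- r.observe(): the state, without advancing time (a new reading comes with each control period).
- r.snapshot(name): name is "scene" or "side" or "wrist"; returns the picture (420x560x3 uint8, red, green, blue); there is no depth.
- r.get_calibration(name): a dict with "mtx" (3x3 intrinsics, pixels), "k1" (the pictures are not rectified: a ray, as slopes to the right and down, at radius r is drawn at 1 + k1 r^2 times it, then the intrinsics apply), "R" (3x3) and "t" (3): a world point X has camera coordinates R X + t. Camera axes: x right, y down, z forward; pixel columns grow to the right and rows downward; lengths in m; the calibration is good to about 2 mm. A picture is of the moment at which its call begins: read the wrist's pose just before it. get_calibration takes no time and is no camera call; for the wrist camera it gives the pose at the moment of the call.
- r.finish_job(): hands the job in; it is judged then, once.
Trained networks look in the newest picture that a camera, given by its name, has taken for a name from the list of things; names that differ only in an ending like _2 or _b are one class to them, and where a whole thing is asked for, a point or a joint stands for the part that bears it (a point fixed in the world has none). Each returns a list of dicts, best first, with "score" (0 to 1); they miss things now and then, are a little off and sometimes report something else, mostly with a low value. They report only what shows in the picture. A call takes as long as a camera call. They do not tell look-alikes from the thing itself.
- r.cut_out(camera, thing): "region" (420x560 bool, what is visible of it) and "box" ([left, top, right, bottom] in pixels, round what is visible of it).
The state is a dict: "clock": time; "q": joint angles; "joint_velocities": joint speeds; "joint_torque": joint torques, N m; "position": TCP position; "eef_rot": TCP orientation; "contact_force": force on the tool from outside, world axes, zero at the start; "wrist_torque": the same for the moment, N m; "grip_width": finger opening in m; "grip_force": force on a finger pad.
Only numpy, scipy, OpenCV 4.12 (cv2) and the standard library are available. Lean on these libraries where they do the work, as an engineer would, in place of code of your own. Each camera call takes 0.05 s, during which the arm holds its last target. There are 200 camera calls.

## Working session

There is one attempt and no reset: what is moved stays moved. The work goes in short steps, Python scripts to look and compute and a tool call to move; the robot and the scene stay as the last step left them, time stands still between calls to the robot, and variables do not carry over. Pictures are saved under pics/ and viewed, at most 10 in all, crops included, and the job is handed in when it is done.

Besides the shell and the picture viewer there is one more tool, called after "Request:" as name(argument=value, ...) on one line, values as JSON. servo_tool: Moves the arm, as the interface text tells. Its arguments: {"type":"object","properties":{"increments":{"type":"array"}},"required":["increments"]}

```bash
mkdir -p pics; python3 - <<'E'
from rig import r
import cv2,numpy as np
s=r.observe();print(s['clock'],s['position'],s['eef_rot'],s['contact_force'],s['grip_width'])
for c in ['scene','side']:
    im=r.snapshot(c);cv2.imwrite(f'pics/{c}0.png',im[:,:,::-1])
    k=r.get_calibration(c);print(c,{a:np.round(b,4).tolist() for a,b in k.items()})
    for t in ['bench','handle_left','handle_right','jig','lever_pad','tube','jar','bottle','bur_block','saw_frame','drawer']:
        for d in r.cut_out(c,t)[:3]:
            ys,xs=np.nonzero(d['region']);print(t,round(d['score'],2),np.round(d['box']),xs.mean().round(1),ys.mean().round(1))
print(r.observe()['clock'])
E
```

```text
0.0 [0.19685107 0.56610052 0.23881187] [-5.23327772e-01 -3.09717281e+00  2.75918279e-03] [-0.24039411  0.07694955 -0.07494816] 0.08794635234545466
scene {'mtx': [[515.9068, 0.0, 280.3821], [0.0, 515.9068, 202.372], [0.0, 0.0, 1.0]], 'k1': -0.0331, 'R': [[-0.6504, 0.7596, -0.0079], [0.6477, 0.5491, -0.5281], [-0.3968, -0.3486, -0.8491]], 't': [0.3332, -0.3192, 1.6861]}
bench 0.86 [147. 170. 338. 355.] 243.3 259.8
handle_left 0.82 [224. 175. 337. 272.] 284.0 219.7
handle_left 0.53 [194. 118. 256. 182.] 232.0 148.7
handle_left 0.3 [259. 270. 282. 289.] 271.1 278.9
handle_right 0.64 [230. 173. 336. 272.] 284.0 221.1
handle_right 0.64 [212. 231. 249. 279.] 230.5 255.2
jig 0.74 [249. 186. 305. 236.] 274.3 212.4
lever_pad 0.59 [258. 192. 287. 222.] 274.1 206.5
tube 0.92 [398. 256. 452. 330.] 424.4 290.5
tube 0.74 [359. 195. 432. 201.] 404.8 199.4
tube 0.71 [273. 147. 310. 164.] 292.4 152.6
jar 0.67 [260. 266. 283. 290.] 270.9 278.6
bottle 0.9 [185. 198. 207. 222.] 196.0 209.8
bur_block 0.63 [209. 233. 251. 277.] 230.5 255.0
saw_frame 0.72 [197. 118. 255. 180.] 238.0 140.6
drawer 0.74 [221. 
[... 351 characters left out ...]
e_left 0.54 [284. 178. 311. 190.] 294.0 183.7
handle_right 0.9 [243. 178. 344. 258.] 301.6 219.7
jig 0.64 [263. 176. 318. 209.] 294.4 192.1
lever_pad 0.61 [284. 177. 310. 192.] 295.0 183.8
lever_pad 0.34 [240. 173. 343. 262.] 301.0 219.1
tube 0.7 [227. 270. 281. 304.] 253.7 286.1
tube 0.67 [174. 165. 192. 199.] 183.4 182.1
tube 0.61 [269. 188. 308. 203.] 291.1 193.9
jar 0.66 [295. 148. 313. 167.] 304.6 157.1
bottle 0.9 [357. 169. 379. 210.] 366.9 189.4
bur_block 0.58 [323. 152. 354. 186.] 336.2 170.5
saw_frame 0.93 [299. 266. 379. 333.] 326.4 302.3
saw_frame 0.6 [284. 178. 311. 190.] 294.9 183.7
saw_frame 0.2 [267. 182. 322. 205.] 292.7 193.0
drawer 0.91 [243. 178. 344. 256.] 301.8 219.7
1.2
```

```bash
python3 - <<'E'
import cv2
for c,(x0,y0,x1,y1) in {'scene':(130,110,350,290),'side':(215,135,415,275)}.items():
    im=cv2.imread(f'pics/{c}0.png')[y0:y1,x0:x1]
    f=3.6 if c=='scene' else 4
    cv2.imwrite(f'pics/{c}0c.png',cv2.resize(im,(int((x1-x0)*f)//1,int((y1-y0)*f)) if c=='side' else (733,600),interpolation=cv2.INTER_CUBIC))
E
```

```text
(no output)
```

View pics/scene0.png

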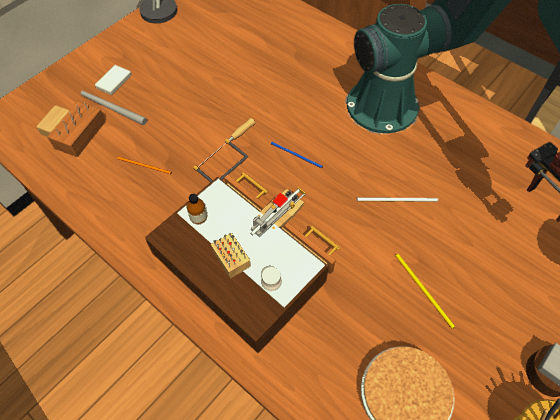

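View pics/scene0c.png

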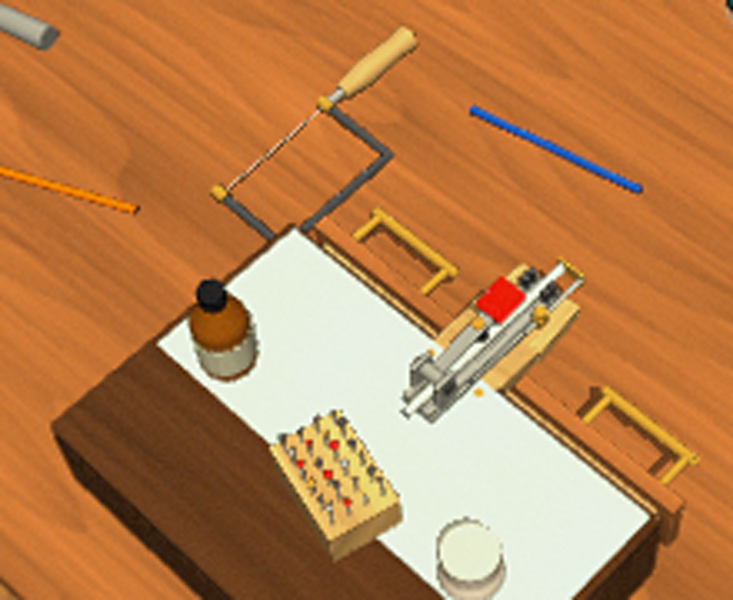

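View pics/side0c.png

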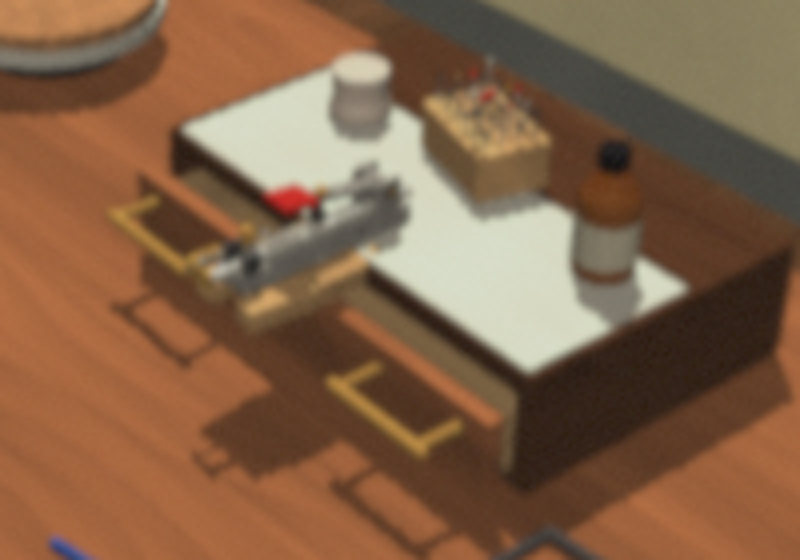

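```bash
cat > h.py <<'E'
from rig import r
import cv2,numpy as np
def ray(c,p):
    k=r.get_calibration(c);K=np.array(k['mtx']);R=np.array(k['R']);t=np.array(k['t'])
    u=cv2.undistortPoints(np.array([[p]],float),K,np.array([k['k1'],0,0,0,0.]))[0,0]
    return -R.T@t, R.T@np.array([u[0],u[1],1])
def onz(c,p,z):
    o,d=ray(c,p);return o+d*(z-o[2])/d[2]
def tri(*cp):
    A=0;b=0
    for c,p in cp:
        o,d=ray(c,p);d=d/np.linalg.norm(d);P=np.eye(3)-np.outer(d,d);A=A+P;b=b+P@o
    return np.linalg.solve(A,b)
E
python3 - <<'E'
from h import *
np.set_printoptions(precision=4,suppress=True)
for n,z,a,b in [('h1a',.065,(243.1,173.9),(320.8,248)),('h1b',.065,(266.5,191),(298.3,230.5)),('h2a',.065,(311.5,227),(261.3,201.5)),('h2b',.065,(337.9,247.7),(243.3,188.5)),('pad',.153,(280.3,200),(288.3,185.3)),('c1',.1,(219,178),(347.5,228.5)),('c2',.1,(327,265),(261,166)) ]:
    print(n,onz('scene',a,z),onz('side',b,z),tri(('scene',a),('side',b)))
# refine pad by colour
for c in ['scene','side']:
    im=cv2.imread(f'pics/{c}0.png').astype(int);m=(im[...,2]>150)&(im[...,1]<60)&(im[...,0]<60)
    n,l,st,ce=cv2.connectedComponentsWithStats(m.astype(np.uint8))
    for i in range(1,n):
        if st[i,4]>15: print(c,st[i],ce[i],onz(c,ce[i],.153))
print(r.get_calibration('wrist'))
E
```

```text
h1a [ 0.5275 -0.1258  0.065 ] [ 0.5231 -0.1375  0.065 ] [ 0.5264 -0.1308  0.059 ]
h1b [ 0.528  -0.0367  0.065 ] [ 0.5272 -0.0459  0.065 ] [ 0.5284 -0.0404  0.0613]
h2a [0.5364 0.1303 0.065 ] [0.5355 0.124  0.065 ] [0.5367 0.1284 0.0624]
h2b [0.5401 0.2212 0.065 ] [0.5364 0.2117 0.065 ] [0.5394 0.2189 0.0604]
pad [0.5672 0.0483 0.153 ] [0.5628 0.0375 0.153 ] [0.5664 0.0448 0.148 ]
c1 [ 0.5969 -0.1485  0.1   ] [ 0.6002 -0.1546  0.1   ] [ 0.5986 -0.1516  0.0989]
c2 [0.6117 0.238  0.1   ] [0.6222 0.2333 0.1   ] [0.6168 0.2351 0.1022]
scene [273 193  14  14 104] [279.5673 199.4808] [0.5672 0.0459 0.153 ]
side [282 183  12   4  28] [287.1786 184.6429] [0.5626 0.0419 0.153 ]
{'mtx': array([[346.1185,   0.    , 278.4876],
       [  0.    , 346.1185, 214.9427],
       [  0.    ,   0.    ,   1.    ]]), 'k1': -0.053282486246388226, 'R': array([[ 0.3274,  0.9449,  0.0004],
       [ 0.9096, -0.3153,  0.2708],
       [ 0.256 , -0.0883, -0.9626]]), 't': array([-0.6009, -0.0336,  0.3914])}
```

```bash
cat >> h.py <<'E'
from scipy.spatial.transform import Rotation as Ro
def go(tgt,yd=None):
    s=r.observe();R=Ro.from_rotvec(s['eef_rot']).as_matrix()
    sh=R.T@(np.array(tgt)-s['position'])*1000
    print('t',s['clock'],'pos',s['position'].round(4),'F',np.round(s['contact_force'],2),'w',round(s['grip_width'],4),'q',np.round(s['q'],2))
    print('shift',sh.round(1),end=' ')
    if yd is not None: # wanted world angle (deg) of tool y
        a=np.degrees(np.arctan2(R[1,1],R[0,1]));print('yaw',round(-((yd-a+90)%180-90),1),'tooly',round(a,1))
E
python3 - <<'E'
from h import *
go([.535,.173,.21],-2.4)
for c,p,z in [('scene',(271,274),.14),('side',(304,150),.14)]: print(onz(c,p,z))
E
```

```text
t 1.2 pos [0.1972 0.5667 0.2396] F [-0.2  -0.32 -0.09] w 0.0875 q [ 1.12  0.36  1.51 -0.    1.27 -0.12]
shift [-448.4 -260.8   29.7] yaw 73.2 tooly 70.8
[0.73245717 0.16069584 0.14      ]
[0.74140191 0.17016716 0.14      ]
```

Request:
servo_tool(increments=[{"jaw": -1,"translation": [-54,-31,4],"yaw": 10},{"jaw": -1,"translation": [-108,-62,8],"yaw": 20},{"jaw": -0.5,"translation": [-162,-94,11],"yaw": 30},{"jaw": 0,"translation": [-216,-125,14],"yaw": 40},{"jaw": 0.3,"translation": [-260,-150,18],"yaw": 50}])

```text
clock: 1.82
position: [0.3948, 0.3378, 0.2218]
eef_rot: [1.792, 2.58, 0.001]
contact_force: [0.5, 0.3, 0.5]
grip_width: 0.0615
grip_force: 0.0
```

```bash
python3 -c "
from h import *
go([.535,.173,.21],-2.4)"
```

```text
t 1.825 pos [0.3948 0.3378 0.2218] F [0.53 0.32 0.52] w 0.0615 q [ 0.57  0.26  1.71 -0.    1.17  0.22]
shift [-203.4   73.7   11.9] yaw 22.8 tooly 20.4
```

Request:
servo_tool(increments=[{"jaw": 0.3,"translation": [-50,18,3],"yaw": 8},{"jaw": 0.3,"translation": [-100,36,6],"yaw": 16},{"jaw": 0.3,"translation": [-150,55,9],"yaw": 23},{"jaw": 0.3,"translation": [-203,74,12],"yaw": 23},{"jaw": 0.3,"translation": [-203,74,12],"yaw": 23}])

```text
clock: 2.45
position: [0.5374, 0.1732, 0.2095]
eef_rot: [2.267, 2.173, 0.001]
contact_force: [-0.2, -0.2, -0.8]
grip_width: 0.0307
grip_force: 0.0
```

```bash
python3 - <<'E'
from h import *
im=r.snapshot('wrist');cv2.imwrite('pics/w1.png',im[:,:,::-1])
for t in ['handle_left','lever_pad','tube']:
    for d in r.cut_out('wrist',t)[:3]:
        ys,xs=np.nonzero(d['region']);print(t,round(d['score'],2),np.round(d['box']),xs.mean().round(1),ys.mean().round(1),onz('wrist',(xs.mean(),ys.mean()),.065))
go([.538,.173,.058],-2.4)
E
```

```text
handle_left 0.58 [270. 124. 370. 404.] 327.2 201.9 [0.57675518 0.17903673 0.065     ]
lever_pad 0.65 [304. 385. 331. 406.] 316.9 394.0 [ 0.56646172 -0.02528027  0.065     ]
tube 0.81 [232. 364. 326. 374.] 280.8 368.7 [0.52996832 0.00859651 0.065     ]
tube 0.54 [146.   0. 164.  24.] 152.1 10.5 [0.44234329 0.33634016 0.065     ]
t 2.65 pos [0.5338 0.1769 0.2096] F [-0.15  0.03  0.06] w 0.0311 q [0.2  0.33 1.63 0.   1.18 0.23]
shift [ -3.8   4.5 151.6] yaw 0.3 tooly -2.1
```

View pics/w1.png

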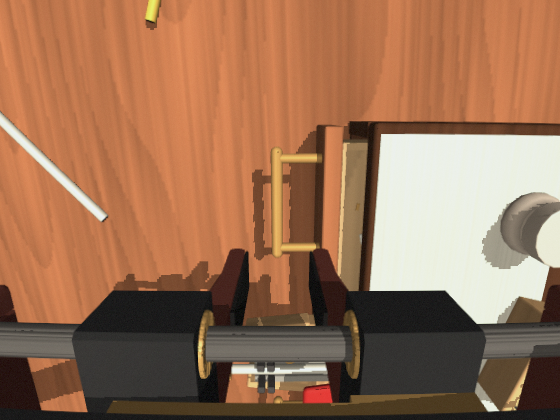

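The wrist picture shows the left handle's bar from (276,152) to (277,253), the drawer front at column 330, and the jig with the red pad at (317,395).

```bash
python3 - <<'E'
from h import *
a,b=onz('wrist',(276,152),.064),onz('wrist',(277,253),.064);print(a,b,(a+b)/2, onz('wrist',(319,200),.08),onz('wrist',(380,200),.1))
go([*((a+b)/2)[:2],.058],-2.4)
E
```

```text
[0.53330823 0.22435749 0.064     ] [0.53077766 0.13398076 0.064     ] [0.53204295 0.17916913 0.064     ] [0.56722742 0.18572017 0.08      ] [0.61162395 0.18888866 0.1       ]
t 2.65 pos [0.5338 0.1769 0.2096] F [-0.15  0.03  0.06] w 0.0311 q [0.2  0.33 1.63 0.   1.18 0.23]
shift [  2.2  -1.7 151.6] yaw 0.3 tooly -2.1
```

Request:
servo_tool(increments=[{"jaw": 0.3,"translation": [0,0,50],"yaw": 0},{"jaw": 0.3,"translation": [0,0,100],"yaw": 0},{"jaw": 0.3,"translation": [0,0,130],"yaw": 0},{"jaw": 0.3,"translation": [0,0,150],"yaw": 0},{"jaw": 0.3,"translation": [0,0,150],"yaw": 0}])

```text
clock: 3.28
position: [0.5325, 0.1771, 0.0585]
eef_rot: [-2.26, -2.18, 0.005]
contact_force: [-0.2, 0.4, 0.5]
grip_width: 0.0303
grip_force: 0.0
```

Request:
servo_tool(increments=[{"jaw": 1,"translation": [0,0,0],"yaw": 0},{"jaw": 1,"translation": [0,0,0],"yaw": 0},{"jaw": 1,"translation": [0,0,0],"yaw": 0},{"jaw": 1,"translation": [0,0,0],"yaw": 0}])

```text
clock: 3.78
position: [0.5356, 0.1765, 0.0608]
eef_rot: [2.263, 2.178, 0.003]
contact_force: [-0.3, 1.6, 7.6]
grip_width: 0.0091
grip_force: 30.0
```

Request:
servo_tool(increments=[{"jaw": 1,"translation": [0,-15,0],"yaw": 0},{"jaw": 1,"translation": [0,-35,0],"yaw": 0},{"jaw": 1,"translation": [0,-55,0],"yaw": 0},{"jaw": 1,"translation": [0,-75,0],"yaw": 0},{"jaw": 1,"translation": [0,-95,0],"yaw": 0}])

```text
clock: 4.4
position: [0.4403, 0.1801, 0.0608]
eef_rot: [2.262, 2.177, 0.005]
contact_force: [2.4, 0.9, 9.1]
grip_width: 0.0092
grip_force: 30.0
```

Request:
servo_tool(increments=[{"jaw": 1,"translation": [0,0,0],"yaw": 0},{"jaw": 1,"translation": [0,0,0],"yaw": 0}])

```text
clock: 4.65
position: [0.439, 0.1801, 0.0607]
eef_rot: [-2.264, -2.178, -0.002]
contact_force: [-1.4, 2.4, 12.0]
grip_width: 0.0094
grip_force: 30.0
```

Request:
servo_tool(increments=[{"jaw": 0.3,"translation": [0,0,0],"yaw": 0},{"jaw": 0.3,"translation": [0,0,0],"yaw": 0},{"jaw": 0.3,"translation": [0,0,0],"yaw": 0},{"jaw": 0.3,"translation": [0,0,0],"yaw": 0}])

```text
clock: 5.15
position: [0.4395, 0.1796, 0.0594]
eef_rot: [-2.263, -2.178, 0.001]
contact_force: [0.3, -0.3, 0.2]
grip_width: 0.0306
grip_force: 0.0
```

Request:
servo_tool(increments=[{"jaw": 0.3,"translation": [0,0,-40],"yaw": 0},{"jaw": 0.3,"translation": [0,0,-90],"yaw": 0},{"jaw": 0.3,"translation": [0,0,-140],"yaw": 0},{"jaw": 0.5,"translation": [0,0,-165],"yaw": 0},{"jaw": 1,"translation": [0,0,-165],"yaw": 0}])

```text
clock: 5.78
position: [0.4411, 0.18, 0.2264]
eef_rot: [2.262, 2.177, 0.006]
contact_force: [0.1, -0.3, 0.6]
grip_width: 0.0154
grip_force: 0.0
```

```bash
python3 - <<'E'
from h import *
np.set_printoptions(precision=4,suppress=True)
C={}
for c in ['scene','side','wrist']:
    im=r.snapshot(c)[:,:,::-1];cv2.imwrite(f'pics/{c}2.png',im);im=im.astype(int)
    m=(im[...,2]>120)&(im[...,1]<60)&(im[...,0]<60)
    n,l,st,ce=cv2.connectedComponentsWithStats(m.astype(np.uint8))
    for i in range(1,n):
        if st[i,4]>15: print(c,st[i],ce[i],onz(c,ce[i],.153))
go([.566,.045,.23],-2.4)
E
python3 - <<'E'
import cv2,numpy as np
a=cv2.resize(cv2.imread('pics/scene2.png')[150:290,220:400],(540,420),interpolation=cv2.INTER_CUBIC)
cv2.imwrite('pics/s2c.png',a)
E
```

```text
scene [273 193  14  14 104] [279.5673 199.4808] [0.5672 0.0459 0.153 ]
side [281 183  13   5  36] [286.8611 185.0833] [0.5606 0.0408 0.153 ]
wrist [425 371  41  34 661] [444.5401 387.6657] [0.5636 0.0487 0.153 ]
t 5.925 pos [0.4388 0.1794 0.2233] F [-0.82  0.35 -0.2 ] w 0.0036 q [ 0.24  0.2   1.79 -0.    1.16  0.28]
shift [-129.5  132.2   -6.9] yaw 0.2 tooly -2.2
```

View pics/s2c.png

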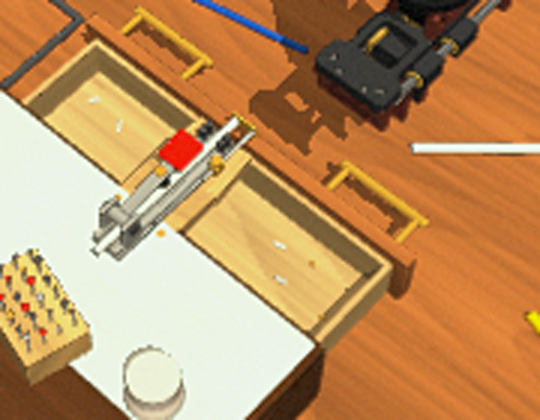

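View pics/wrist2.png

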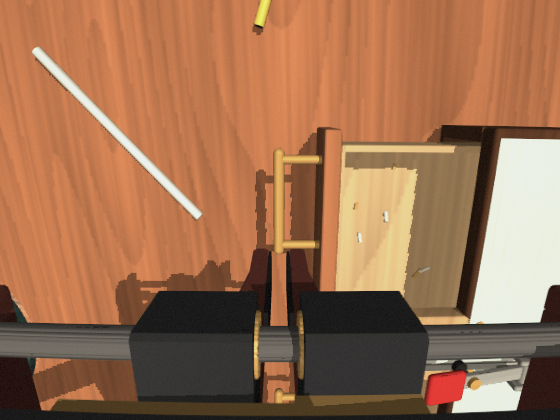

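Request:
servo_tool(increments=[{"jaw": 1,"translation": [-40,40,-7],"yaw": 0},{"jaw": 1,"translation": [-80,80,-7],"yaw": 0},{"jaw": 1,"translation": [-110,112,-7],"yaw": 0},{"jaw": 1,"translation": [-130,131,-7],"yaw": 0},{"jaw": 1,"translation": [-130,131,-7],"yaw": 0}])

```text
clock: 6.55
position: [0.566, 0.0438, 0.2302]
eef_rot: [-2.264, -2.175, 0.002]
contact_force: [-0.3, 0.1, -0.3]
grip_width: 0.0004
grip_force: 0.0
```

```bash
python3 - <<'E'
from h import *
go([.565,.0465,.18],-2.4)
s=r.snapshot('scene');w=r.snapshot('side')
a=cv2.resize(s[160:250,230:330],(400,360),interpolation=2);b=cv2.resize(w[140:230,240:340],(400,360),interpolation=2)
cv2.imwrite('pics/p3.png',np.hstack([a,b])[:,:,::-1])
go([.565,.0465,.18],-2.4)
E
```

```text
t 6.55 pos [0.566  0.0438 0.2302] F [-0.3   0.07 -0.34] w 0.0004 q [-0.04  0.32  1.59 -0.    1.23 -0.  ]
shift [ 2.7 -1.  50.2] yaw 0.1 tooly -2.3
t 6.65 pos [0.5644 0.0455 0.2307] F [-0.98 -0.08  0.12] w 0.0003 q [-0.04  0.32  1.59  0.    1.23 -0.  ]
shift [ 1.   0.7 50.7] yaw 0.2 tooly -2.2
```

View pics/p3.png

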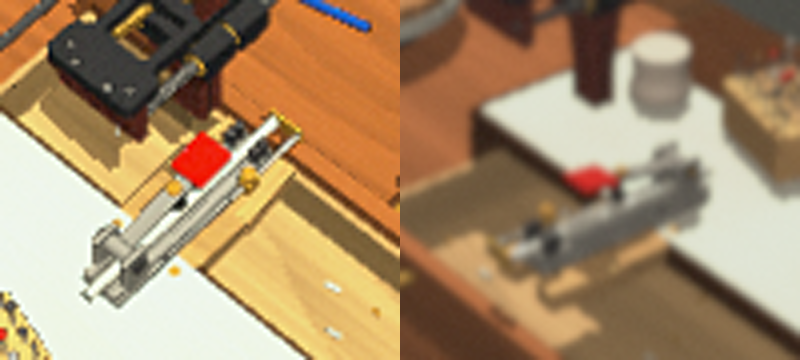

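The crops show the closed fingers above the red pad (scene crop at (200,160)), consistent with the measured pad position. Descending.

Request:
servo_tool(increments=[{"jaw": 1,"translation": [0,0,20],"yaw": 0},{"jaw": 1,"translation": [0,0,40],"yaw": 0},{"jaw": 1,"translation": [0,0,50],"yaw": 0},{"jaw": 1,"translation": [0,0,52],"yaw": 0},{"jaw": 1,"translation": [0,0,52],"yaw": 0}])

```text
clock: 7.28
position: [0.5658, 0.0452, 0.1801]
eef_rot: [2.263, 2.179, 0.001]
contact_force: [0.8, -0.0, -0.1]
grip_width: 0.0009
grip_force: 0.0
```

Request:
servo_tool(increments=[{"jaw": 1,"translation": [0,0,3],"yaw": 0},{"jaw": 1,"translation": [0,0,6],"yaw": 0},{"jaw": 1,"translation": [0,0,9],"yaw": 0},{"jaw": 1,"translation": [0,0,11],"yaw": 0},{"jaw": 1,"translation": [0,0,11],"yaw": 0}])

```text
clock: 7.9
position: [0.5654, 0.0448, 0.1685]
eef_rot: [-2.263, -2.178, 0.001]
contact_force: [-1.0, -0.4, 2.9]
grip_width: 0.0005
grip_force: 1.0
```

Contact at about 2.5 N; pressing on in small steps.

Request:
servo_tool(increments=[{"jaw": 1,"translation": [0,0,2],"yaw": 0},{"jaw": 1,"translation": [0,0,4],"yaw": 0},{"jaw": 1,"translation": [0,0,5],"yaw": 0},{"jaw": 1,"translation": [0,0,5],"yaw": 0}])

```text
clock: 8.4
position: [0.5656, 0.0448, 0.1635]
eef_rot: [-2.263, -2.179, 0.001]
contact_force: [-1.8, 0.2, 3.4]
grip_width: 0.0005
grip_force: 1.2
```

Request:
servo_tool(increments=[{"jaw": 1,"translation": [0,0,1],"yaw": 0},{"jaw": 1,"translation": [0,0,2],"yaw": 0},{"jaw": 1,"translation": [0,0,2],"yaw": 0}])

```text
clock: 8.78
position: [0.5656, 0.0448, 0.1618]
eef_rot: [-2.263, -2.179, 0.0]
contact_force: [-2.9, 0.1, 5.0]
grip_width: 0.0002
grip_force: 2.6
```

Request:
servo_tool(increments=[{"jaw": 1,"translation": [0,0,1],"yaw": 0},{"jaw": 1,"translation": [0,0,2],"yaw": 0},{"jaw": 1,"translation": [0,0,2],"yaw": 0}])

```text
clock: 9.15
position: [0.5654, 0.0448, 0.16]
eef_rot: [-2.263, -2.178, 0.001]
contact_force: [-4.0, -0.2, 7.2]
grip_width: 0.0002
grip_force: 3.9
```

Request:
servo_tool(increments=[{"jaw": 1,"translation": [0,0,1],"yaw": 0},{"jaw": 1,"translation": [0,0,2],"yaw": 0},{"jaw": 1,"translation": [0,0,2],"yaw": 0},{"jaw": 1,"translation": [0,0,2],"yaw": 0}])

```text
clock: 9.65
position: [0.5652, 0.0448, 0.1584]
eef_rot: [-2.263, -2.179, 0.001]
contact_force: [-5.2, 0.1, 11.1]
grip_width: 0.0003
grip_force: 5.5
```

```bash
python3 - <<'E'
from h import *
for i in range(5):
    im=r.snapshot(['scene','side','wrist','side','scene'][i]);s=r.observe();print(s['clock'],s['contact_force'].round(2),s['position'].round(4))
    if i<2: cv2.imwrite(f'pics/f{i}.png',im[:,:,::-1])
a,b=[cv2.imread(f'pics/f{i}.png') for i in (0,1)]
cv2.imwrite('pics/f.png',np.hstack([cv2.resize(a[150:250,230:330],(400,400),interpolation=2),cv2.resize(b[140:240,240:340],(400,400),interpolation=2)]))
E
```

```text
9.7 [-5.21  0.6  11.53] [0.5652 0.0448 0.1584]
9.75 [-6.54  0.34 11.94] [0.5652 0.0449 0.1584]
9.8 [-5.07  0.26 11.05] [0.5652 0.0448 0.1584]
9.85 [-6.24  0.56 11.22] [0.5652 0.0449 0.1584]
9.9 [-4.47 -0.28 10.51] [0.5652 0.0449 0.1584]
```

View pics/f.png

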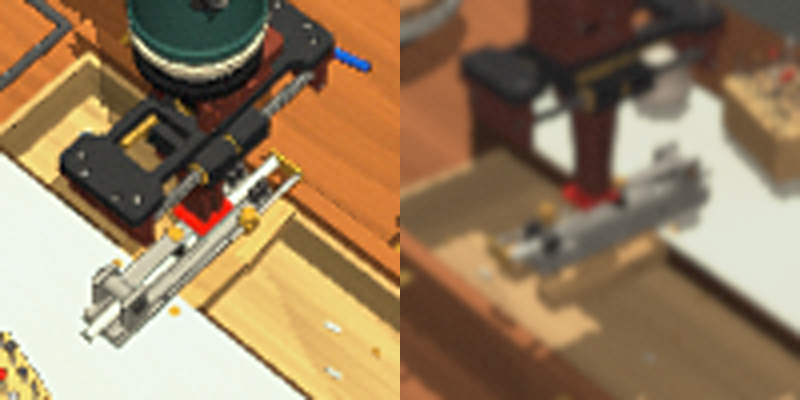

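The fingers stand on the pad at crop (205,210), the drawer is out, and the force is steady at about 11 N. I'll hold half a second more, then hand in.

Request:
servo_tool(increments=[{"jaw": 1,"translation": [0,0,0],"yaw": 0},{"jaw": 1,"translation": [0,0,0],"yaw": 0},{"jaw": 1,"translation": [0,0,0],"yaw": 0},{"jaw": 1,"translation": [0,0,0],"yaw": 0}])

```text
clock: 10.4
position: [0.5652, 0.0449, 0.1584]
eef_rot: [-2.263, -2.179, 0.001]
contact_force: [-4.9, 0.4, 11.1]
grip_width: 0.0004
grip_force: 5.5
```

```bash
python3 -c "
from rig import r
print(r.observe()['contact_force']);print(r.finish_job())"
```

```text
[-4.89504412  0.42576427 11.14602397]
the job is handed in; nothing more can be done
None
```

I pulled the drawer out to about 0.12 m, past the peg tip, and handed the job in with the thumb pad still held down at a steady 11 N or so; the hand-in returned no verdict.

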